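Kit the salvaged parts for a power-supply rebuild

TASK

Make up the kit for the power-supply rebuild: put the two heat sinks, the transformer and the two capacitors lying on the bench into the parts tray, each in the insert whose pocket is cut for it. Every part must stand upright with its foot down on the floor of its own pocket, released and at rest. The sixth insert already has its choke, and the other things on the bench are not part of the kit.

Things in the scene. Friction and masses are not known exactly. Their poses are not given: they have to be found in the camera images.
- sink_big: The larger heat sink: bright aluminium block with fins, 60 (x) x 50 (y) x 30 mm high, about 0.11 kg. Origin: centre of its underside (base plate); z up. Loose, lies fins up on the bench near the tray.
- sink_small: The smaller heat sink: black block with fins, 44 (x) x 36 (y) x 22 mm high, about 0.04 kg. Origin: centre of its underside; z up. Loose, lies fins up on the bench.
- transformer: Small mains transformer, 53 (x) x 50 (y) x 40 mm, 0.32 kg, loose, stands on its laminated core: a slab x -9 to +16 mm, y -25 to +25 mm, full height (middle at x = +3.5 mm; can be held across y there). The coil sticks out of both its faces, x -20 to +26 mm, y -16 to +16 mm, only 8 to 34 mm above the bottom. Origin: centre of the underside of the bounding box; z up.
- cap_big: The larger capacitor: upright dark cylinder, diameter 30 mm, 42 mm high, about 0.04 kg. Origin: centre of its underside; z up along its axis. Loose on the bench.
- cap_small: The smaller capacitor: upright dark blue cylinder, diameter 18 mm, 26 mm high, about 0.03 kg. Origin: centre of its underside; z up along its axis. Loose on the bench.
- nest_sink_big: Fixed insert of the parts tray: grey plastic square 86 x 86 x 12 mm, one empty pocket in the middle of its top. Origin: centre of its underside, 3 mm above the bench; rim 12 mm above the origin; z up. Pocket for the larger heat sink: the largest rectangle, 72 (x) x 62 (y) mm, 8 mm deep (its floor is 4 mm above the origin).
- nest_sink_small: Fixed insert of the parts tray: grey plastic square 86 x 86 x 12 mm, one empty pocket in the middle of its top. Origin: centre of its underside, 3 mm above the bench; rim 12 mm above the origin; z up. Pocket for the smaller heat sink: rectangle 56 (x) x 48 (y) mm, 8 mm deep (floor 4 mm above the origin).
- nest_transformer: Fixed insert of the parts tray: grey plastic square 86 x 86 x 12 mm, one empty pocket in the middle of its top. Origin: centre of its underside, 3 mm above the bench; rim 12 mm above the origin; z up. Pocket for the foot of the transformer's core: narrow rectangle 37 (x) x 62 (y) mm, 6 mm deep (floor 6 mm above the origin). The core goes in either way round; the coil overhangs the rim.
- nest_cap_big: Fixed insert of the parts tray: grey plastic square 86 x 86 x 12 mm, one empty pocket in the middle of its top. Origin: centre of its underside, 3 mm above the bench; rim 12 mm above the origin; z up. Pocket for the larger capacitor: round, diameter 42 mm, 8 mm deep (floor 4 mm above the origin). The inserts lie 88 mm apart in two rows of three in a flat metal tray with a 15 mm high edge.
- nest_cap_small: Fixed insert of the parts tray: grey plastic square 86 x 86 x 12 mm, one empty pocket in the middle of its top. Origin: centre of its underside, 3 mm above the bench; rim 12 mm above the origin; z up. Pocket for the smaller capacitor: round, the smallest, diameter 29 mm, 8 mm deep (floor 4 mm above the origin). A sixth such insert already holds a copper choke, 16 mm high.
Things that resemble listed ones, but are neither listed nor needed, are in the scene too. What is shaped like the nest_transformer but purple is not meant.

How it is judged:
At the end, for the whole second after the job is handed in: Each of the five parts stands in its own insert's pocket: its centre within 10 mm (capacitors), 12 mm (heat sinks) or 13 mm (transformer) of the insert's centre in plan, its underside less than 3 mm above the pocket's floor, leaning less than 0.12 rad, at rest (below 20 mm/s) and let go (horizontal distance between sink_big and nest_sink_big below 0.012 m and z of sink_big in the frame of nest_sink_big below 0.007 m and angle between each of sink_big, sink_small, transformer, cap_big, cap_small's own z axis and vertical below 0.12 rad and linear speed of each of sink_big, sink_small, transformer, cap_big, cap_small below 0.02 m/s and horizontal distance between sink_small and nest_sink_small below 0.012 m and z of sink_small in the frame of nest_sink_small below 0.007 m and horizontal distance between transformer and nest_transformer below 0.013 m and z of transformer in the frame of nest_transformer below 0.009 m and horizontal distance between cap_big and nest_cap_big below 0.01 m and z of cap_big in the frame of nest_cap_big below 0.007 m and horizontal distance between cap_small and nest_cap_small below 0.01 m and z of cap_small in the frame of nest_cap_small below 0.007 m); the robot touches nothing.
It also fails if it takes over 112 s, if anything falls off the work surface, if the arm or the gripper's body presses on something with over 40 N, if the wrist force passes 120 N, or if a joint passes its speed limit or range.

ROBOT

A 6-joint arm with a two-finger parallel gripper is mounted at the origin on a cart in front of the work surface, level with it; the furniture and walls round the work are solid. World frame = base frame: x ahead of the robot, y to its left, z up, the work surface at z = 0. Lengths are in m, angles in rad, forces in N, time in s.
With the tool pointing down it reaches from about 0.425 to 0.95 m from the base axis. Payload 3.5 kg.
Tool frame: the origin (TCP) lies on the centre line of the jaws, within the pads' length; the fingertips stand 14 mm ahead of it and the grasp point (between the pads) lies 5 mm behind it (ctrl.finger_overhang is the distance from the TCP to the fingertips, in m); z points along the fingers, y is the line along which they close (so a half turn about z gives the same grasp; the last joint's range is limited). The gripper opens to 85 mm and grips with 20 to 120 N. Pads are 22 mm wide; open, the fingers measure 114 mm over their backs; the gripper's body (76 mm by 85 mm) begins 54 mm behind the grasp point. The pads swing forward as they close: fully open they stand 13 mm farther back than shut.
Start: joints at [-1.272, 0.286, 1.577, -0, 1.279, -0.15], TCP at [0.293, -0.608, 0.245] pointing down, gripper open.
Joint ranges: [-2.77, 2.77], [-0.9, 2.22], [0.21, 2.48], [-1.53, 4.67], [0.24, 2.81], [-2.84, 2.84]. Speed limits (rad/s): [2.79, 2.79, 3.14, 3.14, 3.14, 3.14].

INTERFACE

Orientations are given as a unit quaternion [x, y, z, w].
In Python, from plant import ctrl gives the robot as it stands.
- The arm moves only by the tool send_rows, never from a script. Its argument "moves" is text: rows parted by semicolons, each of 7 numbers parted by spaces: the turn, a rotation vector about the tool's x, y, z in units of 360 degrees (1.0 is 360 degrees), then the shift along the tool's x, y, z in units of 20 cm (1.0 is 20 cm), then the gripper's target within -1 to 1 (fully open at 1, half-way at 0, shut at -1). A call has 1 to 12 rows; each row is the pose to reach, as a shift and turn from the pose commanded when the call began, along the tool's axes at that moment, turning the shorter way round; what a row does not reach only later rows make up. A row lasts 1/8 s, in which the tool goes at most 62.5 mm and 10.7 degrees, less where a joint would pass 70% of its speed; a pose out of reach is approached as far as the arm can. A call with a number of a shift or a turn outside -1 to 1 is refused whole. A call with a gripper value outside its range is refused whole. The fingers move at their own pace and stop on an object; "newtons" is the grip in N (left out, the last holds). Time passes only in rows, so rows that repeat a pose let the fingers close. It gives the time, the measured TCP pose, the force, the opening and the grip force at its end, in the units of the state.
- ctrl.get_state(): the state, without advancing time (a new reading comes with each control period).
- ctrl.read_camera(name): name is "scene" or "top" or "wrist"; returns a dict with "image" (400x640x3 uint8, red, green, blue), "fovy" (degrees; the focal length in pixels is half the picture's height over the tangent of half this angle, whatever the lens; pixels are square), "cx", "cy" (the principal point, pixels), "distortion" ([k1, k2, p1, p2, k3] as OpenCV has them; the pictures are not rectified), "extrinsics" (4x4, takes a point from camera to world coordinates). Camera axes: x right, y up, looking along -z (the intrinsics and any distortion apply to the point x, -y, -z); pixel columns grow to the right and rows downward; lengths in m; the calibration is good to about 2 mm. A picture is of the moment at which its call begins. There is no depth.
- ctrl.sign_off(): hands the job in; it is judged then, once.
The state is a dict: "time": time; "qpos": joint angles; "dq": joint speeds; "joint_efforts": joint torques, N m; "eef_pos": TCP position; "tcp_rot": TCP orientation; "contact_force": force on the tool from outside, world axes, zero at the start; "wrist_torque": the same for the moment, N m; "opening": opening from 0.0 (shut) to 1.0 (fully open); "finger_force": force on a finger pad.
Only numpy, scipy, OpenCV 4.12 (cv2) and the standard library are available. Lean on these libraries where they do the work, as an engineer would, in place of code of your own. Each camera call takes 0.05 s, during which the arm holds its last target. There are 200 camera calls.

## Working session

There is one attempt and no reset: what is moved stays moved. The work goes in short steps, Python scripts to look and compute and a tool call to move; the robot and the scene stay as the last step left them, time stands still between calls to the robot, and variables do not carry over. Pictures are saved under pics/ and viewed, at most 14 in all, crops included, and the job is handed in when it is done.

Besides the shell and the picture viewer there is one more tool, called after "Emit:" as a command line: name --argument value ..., lists and objects as JSON in quotes. send_rows: Moves the arm, as the interface text tells. Its arguments: {"type":"object","properties":{"moves":{"type":"string"},"newtons":{"type":"number"}},"required":["moves"]}

```bash
ls; mkdir -p pics
cat > h.py <<'E'
import numpy as np, cv2, sys, pickle
from plant import ctrl
def grab(name,fn=None):
    d=ctrl.read_camera(name)
    if fn: cv2.imwrite('pics/'+fn,d['image'][:,:,::-1]); pickle.dump(d,open('pics/'+fn[:-4]+'.pkl','wb'))
    return d
def load(fn): return pickle.load(open('pics/'+fn+'.pkl','rb'))
def K(d):
    f=d['image'].shape[0]/2/np.tan(np.radians(d['fovy'])/2)
    return np.array([[f,0,d['cx']],[0,f,d['cy']],[0,0,1.]])
def ray(d,px,z):
    "pixels (N,2) -> world points on plane z"
    p=cv2.undistortPoints(np.array(px,float).reshape(-1,1,2),K(d),np.array(d['distortion'],float)).reshape(-1,2)
    E=np.array(d['extrinsics']); v=np.c_[p[:,0],-p[:,1],-np.ones(len(p))]@E[:3,:3].T
    return E[:3,3]+v*((z-E[2,3])/v[:,2])[:,None]
def proj(d,P):
    E=np.array(d['extrinsics']); q=(np.array(P,float).reshape(-1,3)-E[:3,3])@E[:3,:3]
    q=q*[1,-1,-1]
    return cv2.projectPoints(q,np.zeros(3),np.zeros(3),K(d),np.array(d['distortion'],float))[0].reshape(-1,2)
E
python3 - <<'E'
from h import *
for n in('scene','top','wrist'):
    d=grab(n,n+'0.png'); print(n,d['fovy'],d['cx'],d['cy'],d['distortion']); print(np.round(d['extrinsics'],3))
print(ctrl.get_state(),ctrl.finger_overhang)
E
```

```text
pics
scene 42.8582139303101 320.34290147233384 195.13557622420663 [-0.05101529  0.          0.          0.          0.        ]
[[ 0.589  0.528 -0.611 -0.269]
 [-0.808  0.373 -0.456 -0.582]
 [-0.013  0.763  0.647  0.938]
 [ 0.     0.     0.     1.   ]]
top 49.16866604854725 315.45550639349824 198.47795483256843 [-0.07570364  0.          0.          0.          0.        ]
[[ 0.008  0.976 -0.219  0.288]
 [-1.     0.008 -0.004  0.012]
 [-0.002  0.219  0.976  1.344]
 [ 0.     0.     0.     1.   ]]
wrist 59.2240930486418 315.2051011838528 201.4070780810249 [-0.06911124  0.          0.          0.          0.        ]
[[ 0.433  0.862  0.264  0.36 ]
 [-0.901  0.415  0.125 -0.574]
 [-0.001 -0.292  0.956  0.373]
 [ 0.     0.     0.     1.   ]]
{'time': 0.15, 'qpos': array([-1.27201800e+00,  2.87003898e-01,  1.57783187e+00,  1.10982933e-05,
        1.27858202e+00, -1.50023487e-01]), 'dq': array([ 5.73428877e-05, -2.78683882e-03, -2.40153930e-03,  1.27147241e-03,
       -4.17102646e-04, -4.99713838e-04]), 'joint_efforts': array([ 5.64320253e-04, -4.06602716e+01, -2.93139625e+01, -1.94928566e-04,
        3.93524548e-03,  2.82016202e-06]), 'eef_pos': array([ 0.292746  , -0.60768529,  0.24424187]), 'tcp_rot': array([ 9.74927544e-01,  2.22520675e-01, -6.25140400e-05, -9.10438540e-04]), 'contact_force': array([-0.24174867, -0.02140915, -0.98936752]), 'wrist_torque': array([0.00329837, 0.03764344, 0.00583973]), 'finger_force': 0.0, 'opening': 0.9989376011632247} 0.014
```

View pics/top0.png

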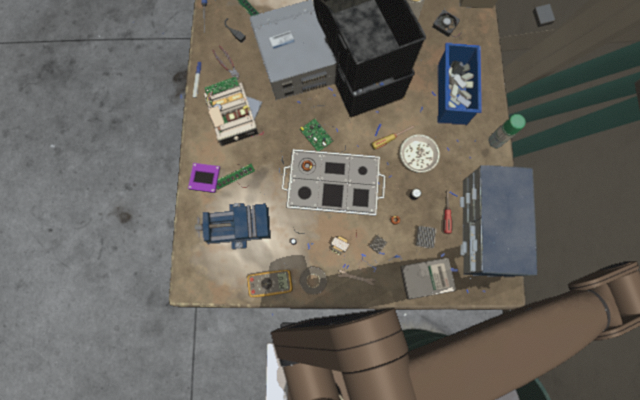

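View pics/scene0.png

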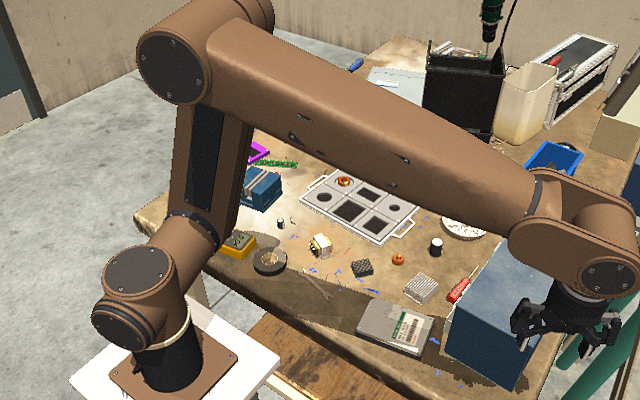

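Top view: the tray is at about (333,182) with the choke at (307,165). Parts seem to be transformer (340,243), black sink (377,243), aluminium sink (425,236), a big cap (415,194) and a small cap (293,241). There is a loose orange choke at (395,219) and a purple decoy nest at (204,177). I'll confirm in an enlarged crop.

Run:
```python
from h import *
d=load('top0'); im=d['image'][140:265,275:450,::-1]
cv2.imwrite('pics/topcrop.png',cv2.resize(im,None,fx=4.5,fy=4.5,interpolation=cv2.INTER_CUBIC))
P=[('choke',307,165,.015),('n12',335,168,.015),('n13',362,170,.015),('n21',304,193,.015),('n22',332,195,.015),('n23',361,197,.015),('tr',340,243,.03),('ss',377,243,.02),('sb',425,236,.03),('cb',415,191,.042),('cs',293,239,.026),('orange',395,219,.01)]
for n,u,v,z in P: print(n,np.round(ray(d,[(u,v)],z)[0],3))
```

```text
choke [0.695 0.045 0.015]
n12 [ 0.685 -0.043  0.015]
n13 [ 0.68  -0.129  0.015]
n21 [0.603 0.053 0.015]
n22 [ 0.598 -0.034  0.015]
n23 [ 0.592 -0.124  0.015]
tr [ 0.446 -0.058  0.03 ]
ss [ 0.448 -0.171  0.02 ]
sb [ 0.468 -0.316  0.03 ]
cb [ 0.606 -0.288  0.042]
cs [0.457 0.085 0.026]
orange [ 0.524 -0.23   0.01 ]
```

View pics/topcrop.png

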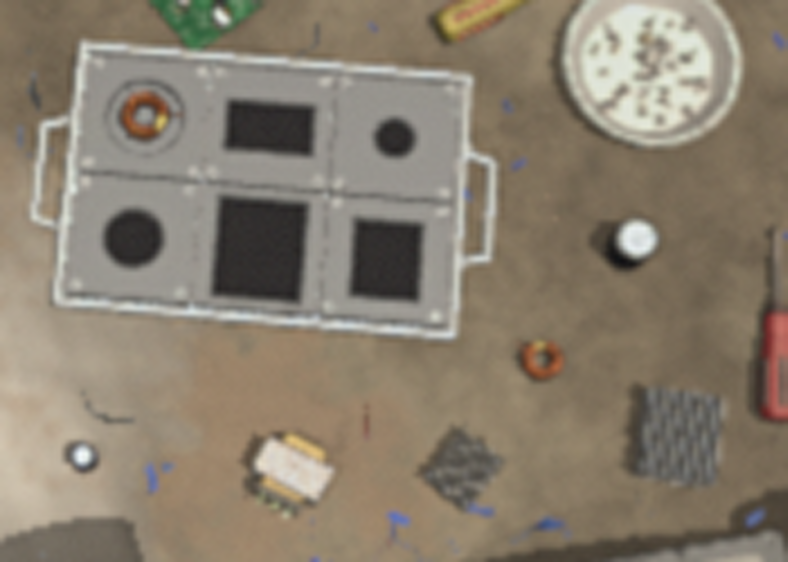

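The crop confirms the layout (coordinates are crop pixels; full image = crop/4.5 + (275,140)):
- **Pockets:** narrow rectangle (268,128) = transformer, small round (395,138) = cap_small, round (133,238) = cap_big, largest rectangle (260,250) = sink_big, middle rectangle (387,260) = sink_small.
- **Parts:** cap_small (82,455), transformer (293,465), black sink (462,468), aluminium sink (680,435), cap_big (636,240).
- **Decoys:** the orange ring (542,360) is a second choke, and the purple nest lies outside the tray.

Next I'll move above the area for one closer wrist view.

Emit:
send_rows --moves "0 0 0 0.3 -0.27 -0.42 1;0 0 0 1 -0.9 -0.42 1;0 0 0 1 -0.9 -0.42 1;0 0 0 1 -0.9 -0.42 1;0 0 0 1 -0.9 -0.42 1;0 0 0 1 -0.9 -0.42 1;0 0 0 1 -0.9 -0.42 1"

```text
time: 1.02
eef_pos: [0.3948, -0.3594, 0.329]
tcp_rot: [0.975, 0.223, -0.0, -0.0]
contact_force: [0.0, 0.3, -0.1]
opening: 1.004
finger_force: 0.0
```

Emit:
send_rows --moves "0 0 0.07 1 -0.9 0 1;0 0 0.07 1 -0.9 0 1;0 0 0.07 1 -0.9 0 1;0 0 0.07 1 -0.9 0 1;0 0 0.07 1 -0.9 0 1;0 0 0.07 1 -0.9 0 1;0 0 0.07 1 -0.9 0 1;0 0 0.07 1 -0.9 0 1"

```text
time: 2.02
eef_pos: [0.4968, -0.1118, 0.329]
tcp_rot: [1.0, 0.003, -0.0, 0.0]
contact_force: [-0.1, -0.6, 0.1]
opening: 1.001
finger_force: 0.0
```

```bash
cat >> h.py <<'E'
from scipy.spatial.transform import Rotation as R
def yaw(): 
    s=ctrl.get_state(); m=R.from_quat(s['tcp_rot']).as_matrix(); return np.degrees(np.arctan2(m[1,0],m[0,0]))
def row(x,y,z,yw):
    "move units from the present pose to tool-down pose with tool x at yaw yw (deg)"
    s=ctrl.get_state(); q=R.from_quat(s['tcp_rot'])
    t=R.from_euler('z',yw,degrees=True)*R.from_euler('x',180,degrees=True)
    rv=(q.inv()*t).as_rotvec()/(2*np.pi); sh=q.inv().apply(np.array([x,y,z])-s['eef_pos'])/.2
    return np.round(np.r_[rv,sh],4)
E
python3 - <<'E'
from h import *
d=grab('wrist','w1.png'); s=ctrl.get_state(); print(s['time'],s['eef_pos'],s['tcp_rot'],s['qpos'],yaw())
E
```

```text
2.075 [ 0.49680433 -0.11162089  0.3291262 ] [ 9.99994416e-01  3.33509986e-03 -2.09316272e-04  4.27065866e-05] [-4.20368287e-01 -1.40704411e-01  1.87675224e+00 -2.53414374e-04
  1.40589133e+00  1.14379947e+00] 0.3821740016647106
```

View pics/w1.png

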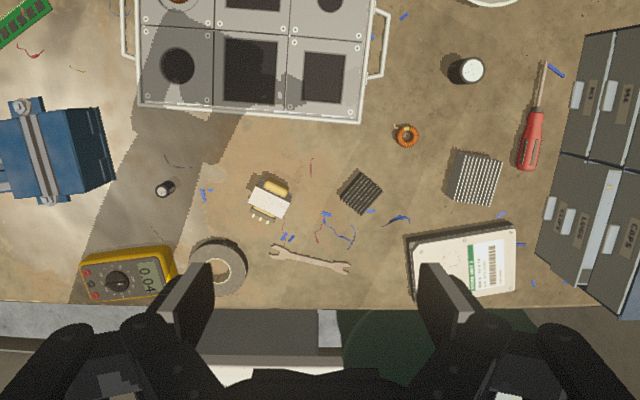

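Wrist view: big sink (475,180), small sink (360,192), transformer (270,198) with white core and yellow coil, cap_small (166,188), cap_big (468,70). The lower tray row is visible. I'll measure by masks.

Run:
```python
from h import *
d=load('top0'); g=cv2.cvtColor(d['image'],cv2.COLOR_RGB2GRAY)
big=cv2.resize(g,None,fx=4,fy=4,interpolation=cv2.INTER_CUBIC)
names=dict(tr=(335,168),cs=(362,170),cb=(304,193),sb=(332,195),ss=(361,197)); grid=dict(tr=(1,0),cs=(1,-1),cb=(0,1),sb=(0,0),ss=(0,-1))
m=(big<95).astype(np.uint8); n,lab,st,cen=cv2.connectedComponentsWithStats(m)
A=[];B=[]
for k,(u,v) in names.items():
    l=lab[int(v*4+1),int(u*4+1)]; c=(cen[l]-1.5)/4
    p=ray(d,[c],.0125)[0]; print(k,l,c.round(2),st[l,4]/16,p.round(4)); A.append(np.array(grid[k])*.088); B.append(p[:2])
A=np.array(A);B=np.array(B); H=(A-A.mean(0)).T@(B-B.mean(0)); U,S,V=np.linalg.svd(H); Rm=(U@V).T
t=B.mean(0)-Rm@A.mean(0); print('tray yaw',np.degrees(np.arctan2(Rm[1,0],Rm[0,0])))
for k in names: print(k,(Rm@(np.array(grid[k])*.088)+t).round(4))
print('resid',(B-A@Rm.T-t).round(4))
# parts in wrist
d=load('w1'); im=d['image'].astype(int); hsv=cv2.cvtColor(d['image'],cv2.COLOR_RGB2HSV)
for n,(u,v) in dict(sb=(475,180),ss=(360,192),tr=(270,198),csm=(166,188),cbg=(468,70)).items(): print(n,im[v-1:v+2,u-1:u+2].reshape(-1,3).mean(0), im[v-40:v+40:10,u].tolist())
cr=cv2.vconcat([cv2.hconcat([cv2.resize(d['image'][v-35:v+35,u-45:u+45,::-1],(264,205),interpolation=cv2.INTER_CUBIC) for u,v in r]) for r in [[(475,180),(360,192),(270,198)],[(166,188),(468,70),(410,135)]]])
cv2.imwrite('pics/parts.png',cr)
```

```text
tr 181 [334.5  167.89] 213.3125 [ 0.6865 -0.042   0.0125]
cs 185 [362.25 170.23] 58.0625 [ 0.6795 -0.13    0.0125]
cb 198 [304.2  192.45] 131.5625 [0.6057 0.053  0.0125]
sb 196 [332.26 194.9 ] 437.3125 [ 0.5985 -0.0349  0.0125]
ss 203 [360.4  197.32] 261.9375 [ 0.5914 -0.1228  0.0125]
tray yaw -4.603237053381796
tr [ 0.6864 -0.042 ]
cs [ 0.6793 -0.1298]
cb [0.6057 0.0527]
sb [ 0.5986 -0.035 ]
ss [ 0.5916 -0.1227]
resid [[ 0.0001  0.    ]
 [ 0.0002 -0.0002]
 [-0.      0.0002]
 [-0.0002  0.0001]
 [-0.0002 -0.0001]]
sb [145.22222222 141.11111111 125.44444444] [[148, 130, 98], [148, 130, 96], [116, 115, 99], [86, 82, 69], [160, 157, 144], [192, 187, 174], [126, 119, 101], [156, 136, 104]]
ss [82.88888889 75.22222222 62.33333333] [[161, 146, 110], [163, 145, 110], [70, 61, 46], [120, 114, 94], [73, 64, 49], [74, 70, 54], [84, 77, 66], [174, 153, 117]]
tr [227.         218.77777778 204.33333333] [[182, 155, 116], [182, 157, 116], [107, 88, 54], [230, 202, 124], [221, 209, 193], [231, 222, 205], [154, 142, 119], [183, 160, 123]]
csm [70.88888889 66.44444444 64.11111111] [[133, 119, 99], [106, 102, 89], [139, 126, 104], [143, 130, 108], [64, 60, 62], [143, 128, 107], [143, 127, 105], [140, 128, 108]]
cbg [224.88888889 227.66666667 214.55555556] [[145, 127, 94], [142, 122, 90], [128, 109, 81], [167, 166, 148], [225, 228, 215], [210, 216, 204], [140, 120, 88], [141, 120, 87]]
```

View pics/parts.png

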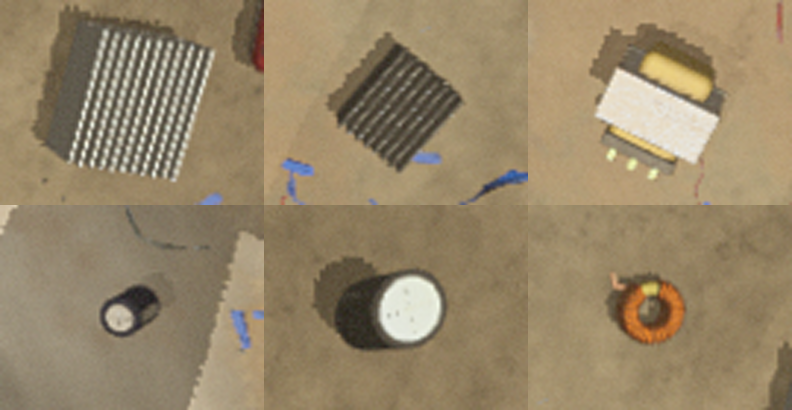

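Run:
```python
from h import *
d=load('w1')
def px(c,col,row_,u,v): return [((x-264*col)/2.9333+u-45-.3,(y-205*row_)/2.929+v-35-.3) for x,y in c]
for n,c,col,r,u,v,z in [('sb',[(103,27),(214,47),(177,181),(68,160)],0,0,475,180,.03),('ss',[(398,42),(463,99),(401,171),(340,122)],1,0,360,192,.022),('tr',[(621,67),(722,113),(697,164),(597,113)],2,0,270,198,.04),('cs',[(120,318)],0,1,166,188,.026),('cb',[(412,308)],1,1,468,70,.042)]:
    P=ray(d,px(c,col,r,u,v),z); m=P.mean(0)
    print(n,m.round(4),'r',np.hypot(*m[:2]).round(3))
    if len(P)>1:
        e=np.roll(P,-1,0)-P; print('  len',np.hypot(e[:,0],e[:,1]).round(4),'ang',np.degrees(np.arctan2(e[:,1],e[:,0])).round(1))
```

```text
sb [ 0.4695 -0.3173  0.03  ] r 0.567
  len [0.0506 0.0608 0.0516 0.0593] ang [-98.9 173.   79.5  -7.9]
ss [ 0.4485 -0.1706  0.022 ] r 0.48
  len [0.039  0.0424 0.036  0.0434] ang [-130.4  142.5   50.9  -33.6]
tr [ 0.4428 -0.0545  0.04  ] r 0.446
  len [0.0465 0.0256 0.0478 0.0231] ang [-115.4  154.3   61.6  -28.7]
cs [0.4519 0.0868 0.026 ] r 0.46
cb [ 0.6014 -0.2896  0.042 ] r 0.667
```

```bash
cat > plan.py <<'E'
from h import *
def plan(start,calls):
    "poses x,y,z,yaw; each call = list of poses, rows relative to pose at call start, rounded"
    p=np.array(start,float)
    for n,c in calls:
        a=np.radians(p[3]); M=np.array([[np.cos(a),np.sin(a),0],[np.sin(a),-np.cos(a),0],[0,0,-1]])
        print(n)
        for t in c:
            sh=np.round(M.T@(np.array(t[:3])-p[:3])/.2,3); tz=np.round(-(t[3]-p[3])/360,3)
            print('   0 0',tz,*sh,'OVER' if abs(sh).max()>1 else '')
        p=np.r_[p[:3]+M@(sh*.2),p[3]-tz*360]
    print('end',p.round(4))
E
cat > go1.py <<'E'
from plan import *
T=-4.6
nest=dict(tr=(.6864,-.042),cs=(.6793,-.1298),cb=(.6057,.0527),sb=(.5986,-.035),ss=(.5916,-.1227))
part=dict(sb=(.4695,-.3173,-8.3,.026,.007),ss=(.4485,-.1706,-37.8,.024,.007),tr=(.4428,-.0545,-27,.030,.009),cs=(.4519,.0868,T,.024,.007),cb=(.6014,-.2896,T,.032,.007))
H=.13
def seq(k,start):
    x,y,w,z,f=part[k]; nx,ny=nest[k]; c=[]
    p=np.array(start); h=np.array([x,y,H,w]); mid=(p+h)/2
    c.append(('to mid',[mid])); c.append(('hover',[h])); c.append(('pick',[(x,y,z+.04,w),(x,y,z,w),(x,y,H,w)]))
    q=np.array([nx,ny,H,T]); c.append(('carry1',[(h+q)/2])); c.append(('carry2',[q]))
    c.append(('place',[(nx,ny,z+f+.03,T),(nx,ny,z+f+.004,T),(nx,ny,z+f,T),(nx,ny,H,T)]))
    print('==',k,part[k],nest[k]); plan(start,c)
s=ctrl.get_state()
if __name__=='__main__': seq(sys.argv[1],[*s['eef_pos'],yaw()])
E
python3 go1.py sb
```

```text
== sb (0.4695, -0.3173, -8.3, 0.026, 0.007) (0.5986, -0.035)
to mid
   0 0 0.012 -0.072 0.514 0.498 
hover
   0 0 0.012 -0.032 0.517 0.498 
pick
   0 0 0.0 -0.0 0.0 0.32 
   0 0 0.0 -0.0 0.0 0.52 
   0 0 0.0 -0.0 0.0 -0.0 
carry1
   0 0 -0.005 0.218 -0.744 -0.0 
carry2
   0 0 -0.005 0.241 -0.738 -0.0 
place
   0 0 -0.0 -0.0 0.0 0.335 
   0 0 -0.0 -0.0 0.0 0.465 
   0 0 -0.0 -0.0 0.0 0.485 
   0 0 -0.0 -0.0 0.0 -0.0 
end [ 0.5986 -0.035   0.1299 -4.6578]
```

Emit:
send_rows --moves "0 0 0.012 -0.072 0.514 0.498 1;0 0 0.012 -0.072 0.514 0.498 1;0 0 0.012 -0.072 0.514 0.498 1;0 0 0.012 -0.072 0.514 0.498 1"

```text
time: 2.58
eef_pos: [0.4831, -0.2139, 0.2291]
tcp_rot: [0.999, -0.035, -0.001, -0.001]
contact_force: [-0.3, 0.5, 1.1]
opening: 0.999
finger_force: 0.0
```

Emit:
send_rows --moves "0 0 0.012 -0.032 0.517 0.498 1;0 0 0.012 -0.032 0.517 0.498 1;0 0 0.012 -0.032 0.517 0.498 1;0 0 0.012 -0.032 0.517 0.498 1;0 0 0.012 -0.032 0.517 0.498 1"

```text
time: 3.2
eef_pos: [0.4719, -0.3155, 0.1326]
tcp_rot: [0.998, -0.07, 0.002, 0.001]
contact_force: [0.2, -0.4, 1.1]
opening: 1.001
finger_force: 0.0
```

Run:
```python
from h import *
d=grab('wrist','w2.png'); s=ctrl.get_state(); print(s['time'],s['eef_pos'],yaw()); print(proj(d,[(.4695,-.3173,.03)]))
```

```text
3.25 [ 0.47185754 -0.31545406  0.13258732] -8.032739493473652
[[319.35729218 210.08530054]]
```

View pics/w2.png

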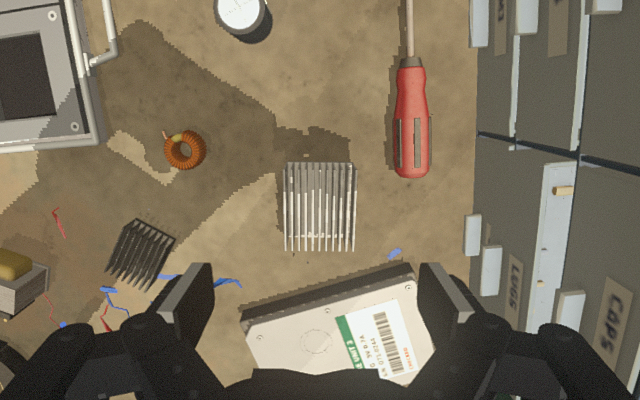

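The view shows the big sink squarely between the fingers, with its top centre at about (320,207) against a predicted (319,210), so I'm picking it up.

Emit:
send_rows --moves "0 0 0 0 0 0.2 1;0 0 0 0 0 0.4 1;0 0 0 0 0 0.52 1;0 0 0 0 0 0.52 1;0 0 0 0 0 0.52 -1;0 0 0 0 0 0.52 -1;0 0 0 0 0 0.52 -1;0 0 0 0 0 0.52 -1;0 0 0 0 0 0.52 -1;0 0 0 0 0 0.52 -1;0 0 0 0 0 0.3 -1;0 0 0 0 0 0 -1" --newtons 50

```text
time: 4.75
eef_pos: [0.4689, -0.3146, 0.1292]
tcp_rot: [0.997, -0.071, -0.002, -0.002]
contact_force: [0.7, -0.9, -0.4]
opening: 0.57
finger_force: 53.4
```

Emit:
send_rows --moves "0 0 -0.005 0.218 -0.744 0 -1;0 0 -0.005 0.218 -0.744 0 -1;0 0 -0.005 0.218 -0.744 0 -1;0 0 -0.005 0.218 -0.744 0 -1;0 0 -0.005 0.218 -0.744 0 -1"

```text
time: 5.38
eef_pos: [0.5343, -0.1751, 0.1301]
tcp_rot: [0.998, -0.055, -0.0, 0.0]
contact_force: [0.0, -0.4, -1.5]
opening: 0.566
finger_force: 53.5
```

Emit:
send_rows --moves "0 0 -0.005 0.241 -0.738 0 -1;0 0 -0.005 0.241 -0.738 0 -1;0 0 -0.005 0.241 -0.738 0 -1;0 0 -0.005 0.241 -0.738 0 -1;0 0 -0.005 0.241 -0.738 0 -1;0 0 -0.005 0.241 -0.738 0 -1"

```text
time: 6.12
eef_pos: [0.5983, -0.035, 0.13]
tcp_rot: [0.999, -0.041, -0.0, 0.0]
contact_force: [0.1, -0.6, -1.1]
opening: 0.57
finger_force: 53.5
```

Run:
```python
from h import *
d=grab('wrist','w3.png'); s=ctrl.get_state(); print(s['time'],s['eef_pos'],yaw(),s['opening'],s['contact_force']); print(row(.5986,-.035,.13,-4.6))
```

```text
6.175 [ 0.59838056 -0.03486257  0.13010033] -4.650583131518148 0.5673707559113736 [ 0.01773406 -0.09548649 -0.68655313]
[ 0.      0.     -0.0001  0.0011  0.0006  0.0005]
```

View pics/w3.png

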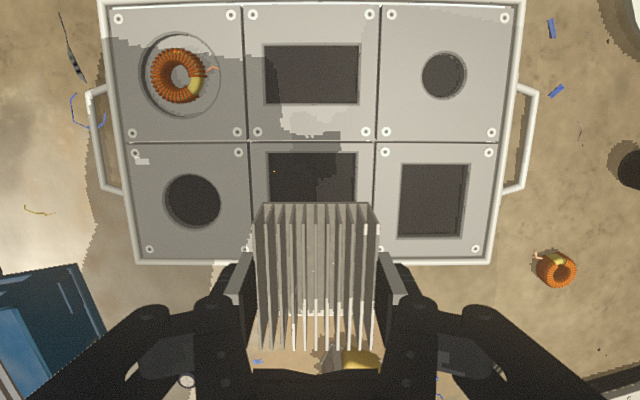

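The sink is held cleanly above its pocket, so I'm placing it.

Emit:
send_rows --moves "0 0 0 0 0 0.17 -1;0 0 0 0 0 0.335 -1;0 0 0 0 0 0.44 -1;0 0 0 0 0 0.465 -1;0 0 0 0 0 0.485 -1;0 0 0 0 0 0.485 -1;0 0 0 0 0 0.485 0.7;0 0 0 0 0 0.485 0.7;0 0 0 0 0 0.485 0.7;0 0 0 0 0 0.3 0.7;0 0 0 0 0 0 0.7;0 0 0 0 0 0 0.7"

```text
time: 7.68
eef_pos: [0.6028, -0.0342, 0.1367]
tcp_rot: [0.999, -0.039, 0.006, 0.001]
contact_force: [0.1, -0.5, -0.8]
opening: 0.847
finger_force: 0.0
```

```bash
python3 - <<'E'
from h import *
d=grab('wrist','w4.png')
E
python3 go1.py ss
```

```text
== ss (0.4485, -0.1706, -37.8, 0.024, 0.007) (0.5916, -0.1227)
to mid
   0 0 0.046 -0.353 0.371 0.009 
hover
   0 0 0.046 -0.232 0.456 0.008 
pick
   0 0 0.0 0.0 -0.0 0.33 
   0 0 0.0 0.0 -0.0 0.53 
   0 0 0.0 0.0 -0.0 0.0 
carry1
   0 0 -0.046 0.21 -0.313 0.0 
carry2
   0 0 -0.046 0.291 -0.241 0.0 
place
   0 0 0.0 0.0 0.0 0.345 
   0 0 0.0 0.0 0.0 0.475 
   0 0 0.0 0.0 0.0 0.495 
   0 0 0.0 0.0 0.0 0.0 
end [ 0.5916 -0.1226  0.1301 -4.5208]
```

View pics/w4.png

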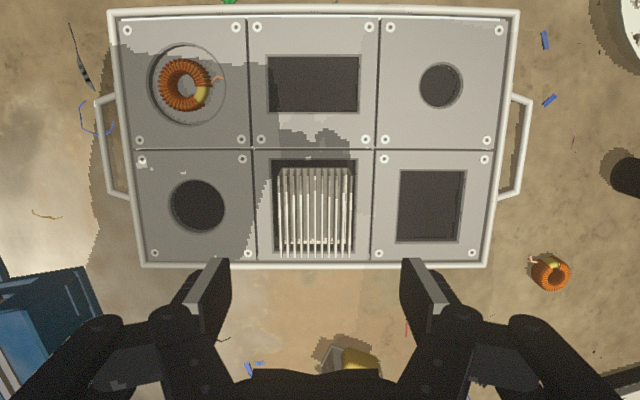

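The big sink is seated in its pocket at about (315,205). Now I'll chain the nominal poses for the remaining parts.

Run:
```python
from go1 import *
p=[.5986,-.035,.13,-4.65]
for k in ('ss','tr','cs','cb'):
    seq(k,p); p=[*nest[k],H,T]
```

```text
== ss (0.4485, -0.1706, -37.8, 0.024, 0.007) (0.5916, -0.1227)
to mid
   0 0 0.046 -0.347 0.368 0.0 
hover
   0 0 0.046 -0.227 0.452 0.0 
pick
   0 0 0.0 0.0 -0.0 0.33 
   0 0 0.0 0.0 -0.0 0.53 
   0 0 0.0 0.0 -0.0 0.0 
carry1
   0 0 -0.046 0.21 -0.314 0.0 
carry2
   0 0 -0.046 0.29 -0.241 0.0 
place
   0 0 -0.0 -0.0 -0.0 0.345 
   0 0 -0.0 -0.0 -0.0 0.475 
   0 0 -0.0 -0.0 -0.0 0.495 
   0 0 -0.0 -0.0 -0.0 0.0 
end [ 0.5916 -0.1227  0.13   -4.65  ]
== tr (0.4428, -0.0545, -27, 0.03, 0.009) (0.6864, -0.042)
to mid
   0 0 0.031 -0.384 -0.14 0.0 
hover
   0 0 0.031 -0.405 -0.063 0.0 
pick
   0 0 0.0 0.0 -0.0 0.3 
   0 0 0.0 0.0 -0.0 0.5 
   0 0 0.0 0.0 -0.0 0.0 
carry1
   0 0 -0.031 0.529 -0.304 0.0 
carry2
   0 0 -0.031 0.578 -0.195 0.0 
place
   0 0 -0.0 -0.0 -0.0 0.305 
   0 0 -0.0 -0.0 -0.0 0.435 
   0 0 -0.0 -0.0 -0.0 0.455 
   0 0 -0.0 -0.0 -0.0 0.0 
end [ 0.6865 -0.0421  0.13   -4.6   ]
== cs (0.4519, 0.0868, -4.6, 0.024, 0.007) (0.6793, -0.1298)
to mid
   0 0 -0.0 -0.61 -0.274 0.0 
hover
   0 0 -0.0 -0.61 -0.274 0.0 
pick
   0 0 -0.0 -0.0 0.0 0.33 
   0 0 -0.0 -0.0 0.0 0.53 
   0 0 -0.0 -0.0 0.0 0.0 
carry1
   0 0 -0.0 0.61 0.494 0.0 
carry2
   0 0 -0.0 0.61 0.494 0.0 
place
   0 0 -0.0 -0.0 0.0 0.345 
   0 0 -0.0 -0.0 0.0 0.475 
   0 0 -0.0 -0.0 0.0 0.495 
   0 0 -0.0 -0.0 0.0 0.0 
end [ 0.6793 -0.1297  0.13   -4.6   ]
== cb (0.6014, -0.2896, -4.6, 0.032, 0.007) (0.6057, 0.0527)
to mid
   0 0 -0.0 -0.162 0.414 0.0 
hover
   0 0 -0.0 -0.162 0.414 0.0 
pick
   0 0 -0.0 -0.0 -0.0 0.29 
   0 0 -0.0 -0.0 -0.0 0.49 
   0 0 -0.0 -0.0 -0.0 0.0 
carry1
   0 0 -0.0 -0.058 -0.854 0.0 
carry2
   0 0 -0.0 -0.058 -0.854 0.0 
place
   0 0 -0.0 0.0 -0.0 0.305 
   0 0 -0.0 0.0 -0.0 0.435 
   0 0 -0.0 0.0 -0.0 0.455 
   0 0 -0.0 0.0 -0.0 0.0 
end [ 0.6057  0.0527  0.13   -4.6   ]
```

Emit:
send_rows --moves "0 0 0.046 -0.347 0.368 0 1;0 0 0.046 -0.347 0.368 0 1;0 0 0.046 -0.347 0.368 0 1"

```text
time: 8.1
eef_pos: [0.5211, -0.102, 0.128]
tcp_rot: [0.983, -0.184, -0.002, -0.0]
contact_force: [0.2, 0.2, -0.6]
opening: 0.997
finger_force: 0.0
```

Emit:
send_rows --moves "0 0 0.046 -0.227 0.452 0 1;0 0 0.046 -0.227 0.452 0 1;0 0 0.046 -0.227 0.452 0 1;0 0 0.046 -0.227 0.452 0 1;0 0 0.046 -0.227 0.452 0 1"

```text
time: 8.72
eef_pos: [0.4496, -0.1685, 0.1299]
tcp_rot: [0.947, -0.322, -0.0, -0.0]
contact_force: [-0.5, -0.4, -0.1]
opening: 0.998
finger_force: 0.0
```

Emit:
send_rows --moves "0 0 0 0 0 0.2 1;0 0 0 0 0 0.4 1;0 0 0 0 0 0.53 1;0 0 0 0 0 0.53 1;0 0 0 0 0 0.53 -1;0 0 0 0 0 0.53 -1;0 0 0 0 0 0.53 -1;0 0 0 0 0 0.53 -1;0 0 0 0 0 0.53 -1;0 0 0 0 0 0.53 -1;0 0 0 0 0 0.3 -1;0 0 0 0 0 0 -1"

```text
time: 10.22
eef_pos: [0.4473, -0.1684, 0.1295]
tcp_rot: [0.946, -0.323, -0.002, -0.001]
contact_force: [1.1, -0.3, -0.0]
opening: 0.404
finger_force: 50.1
```

Emit:
send_rows --moves "0 0 -0.046 0.21 -0.314 0 -1;0 0 -0.046 0.21 -0.314 0 -1;0 0 -0.046 0.21 -0.314 0 -1"

```text
time: 10.6
eef_pos: [0.5207, -0.1448, 0.1301]
tcp_rot: [0.983, -0.183, -0.0, 0.0]
contact_force: [-0.5, 0.7, -0.1]
opening: 0.403
finger_force: 50.2
```

Emit:
send_rows --moves "0 0 -0.046 0.29 -0.241 0 -1;0 0 -0.046 0.29 -0.241 0 -1;0 0 -0.046 0.29 -0.241 0 -1;0 0 -0.046 0.29 -0.241 0 -1;0 0 -0.046 0.29 -0.241 0 -1;0 0 -0.046 0.29 -0.241 0 -1"

```text
time: 11.35
eef_pos: [0.5914, -0.1214, 0.1302]
tcp_rot: [0.999, -0.04, -0.0, 0.0]
contact_force: [-0.3, -0.4, -1.2]
opening: 0.401
finger_force: 50.2
```

Run:
```python
from h import *
s=ctrl.get_state(); print(s['time'],s['eef_pos'],yaw(),s['opening']); print(row(.5916,-.1227,.13,-4.6))
```

```text
11.35 [ 0.59135932 -0.12142768  0.13022812] -4.601929816445901 0.40053613774735025
[ 0.      0.     -0.      0.0017  0.0062  0.0011]
```

Emit:
send_rows --moves "0 0 0 0 0.006 0.17 -1;0 0 0 0 0.006 0.345 -1;0 0 0 0 0.006 0.45 -1;0 0 0 0 0.006 0.475 -1;0 0 0 0 0.006 0.495 -1;0 0 0 0 0.006 0.495 -1;0 0 0 0 0.006 0.495 0.5;0 0 0 0 0.006 0.495 0.5;0 0 0 0 0.006 0.495 0.5;0 0 0 0 0.006 0.3 0.7;0 0 0 0 0.006 0 0.7;0 0 0 0 0.006 0 0.7"

```text
time: 12.85
eef_pos: [0.5957, -0.1237, 0.1369]
tcp_rot: [0.999, -0.039, 0.006, 0.002]
contact_force: [0.2, -1.1, -0.2]
opening: 0.848
finger_force: 0.0
```

Emit:
send_rows --moves "0 0 0.031 -0.384 -0.14 0 1;0 0 0.031 -0.384 -0.14 0 1;0 0 0.031 -0.384 -0.14 0 1"

```text
time: 13.22
eef_pos: [0.516, -0.0875, 0.129]
tcp_rot: [0.991, -0.136, -0.001, -0.0]
contact_force: [0.3, -0.5, 0.3]
opening: 1.003
finger_force: 0.0
```

Emit:
send_rows --moves "0 0 0.031 -0.405 -0.063 0 1;0 0 0.031 -0.405 -0.063 0 1;0 0 0.031 -0.405 -0.063 0 1;0 0 0.031 -0.405 -0.063 0 1;0 0 0.031 -0.405 -0.063 0 1;0 0 0.031 -0.405 -0.063 0 1"

```text
time: 13.98
eef_pos: [0.4436, -0.0547, 0.1303]
tcp_rot: [0.973, -0.232, 0.0, 0.0]
contact_force: [0.8, 0.4, 0.5]
opening: 1.001
finger_force: 0.0
```

Run:
```python
from h import *
s=ctrl.get_state(); print(s['time'],s['eef_pos'],yaw(),s['opening']); print(row(.4428,-.0545,.13,-27))
d=grab('wrist','w5.png'); print(proj(d,[(.4428,-.0545,.04)]))
```

```text
13.975 [ 0.44364518 -0.05470908  0.13032436] -26.859157731897753 1.0008735627932268
[-0.     -0.0001  0.0004 -0.0042  0.001   0.0016]
[[316.86760275 213.2967379 ]]
```

View pics/w5.png

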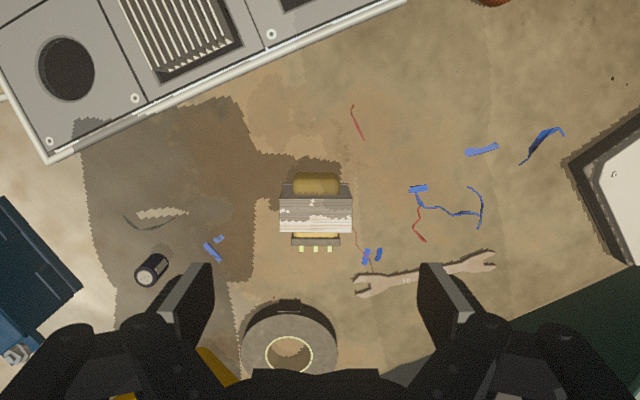

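The transformer is centred and aligned: the core top is at about (316,214) against a predicted (317,213). The tape roll and spanner are clear of the fingers, so I'm picking it up.

Emit:
send_rows --moves "0 0 0 -0.004 0 0.2 1;0 0 0 -0.004 0 0.4 1;0 0 0 -0.004 0 0.5 1;0 0 0 -0.004 0 0.5 1;0 0 0 -0.004 0 0.5 -1;0 0 0 -0.004 0 0.5 -1;0 0 0 -0.004 0 0.5 -1;0 0 0 -0.004 0 0.5 -1;0 0 0 -0.004 0 0.5 -1;0 0 0 -0.004 0 0.5 -1;0 0 0 -0.004 0 0.3 -1;0 0 0 -0.004 0 0 -1" --newtons 70

```text
time: 15.52
eef_pos: [0.4394, -0.0529, 0.1283]
tcp_rot: [0.973, -0.232, -0.004, -0.001]
contact_force: [0.8, -0.8, -3.1]
opening: 0.57
finger_force: 74.5
```

Emit:
send_rows --moves "0 0 -0.031 0.529 -0.304 0 -1;0 0 -0.031 0.529 -0.304 0 -1;0 0 -0.031 0.529 -0.304 0 -1;0 0 -0.031 0.529 -0.304 0 -1"

```text
time: 16.02
eef_pos: [0.5624, -0.0469, 0.1282]
tcp_rot: [0.991, -0.136, -0.002, -0.0]
contact_force: [-0.3, 0.8, -4.0]
opening: 0.569
finger_force: 74.6
```

Emit:
send_rows --moves "0 0 -0.031 0.578 -0.195 0 -1;0 0 -0.031 0.578 -0.195 0 -1;0 0 -0.031 0.578 -0.195 0 -1;0 0 -0.031 0.578 -0.195 0 -1;0 0 -0.031 0.578 -0.195 0 -1;0 0 -0.031 0.578 -0.195 0 -1;0 0 -0.031 0.578 -0.195 0 -1"

```text
time: 16.9
eef_pos: [0.6854, -0.0412, 0.1307]
tcp_rot: [0.999, -0.04, 0.0, 0.0]
contact_force: [0.2, -0.4, -3.9]
opening: 0.566
finger_force: 74.6
```

Run:
```python
from h import *
s=ctrl.get_state(); print(s['time'],s['eef_pos'],yaw(),s['opening']); print(row(.6864,-.042,.13,-4.6))
d=grab('wrist','w6.png')
```

```text
16.9 [ 0.68543863 -0.04124304  0.13071191] -4.538709313448873 0.5656498343871971
[ 0.     -0.0001  0.0002  0.0051  0.0034  0.0036]
```

View pics/w6.png

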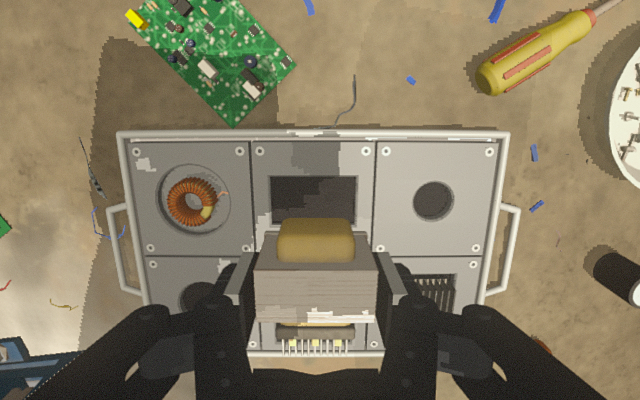

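The transformer is held upright, so I'm placing it. Then straight on to the small capacitor hover.

Emit:
send_rows --moves "0 0 0 0.005 0.003 0.17 -1;0 0 0 0.005 0.003 0.305 -1;0 0 0 0.005 0.003 0.41 -1;0 0 0 0.005 0.003 0.435 -1;0 0 0 0.005 0.003 0.457 -1;0 0 0 0.005 0.003 0.457 -1;0 0 0 0.005 0.003 0.457 0.6;0 0 0 0.005 0.003 0.457 0.6;0 0 0 0.005 0.003 0.457 0.6;0 0 0 0.005 0.003 0.3 0.7;0 0 0 0.005 0.003 0 0.7;0 0 0 0.005 0.003 0 0.7"

```text
time: 18.45
eef_pos: [0.6912, -0.0427, 0.138]
tcp_rot: [0.999, -0.039, 0.007, 0.001]
contact_force: [-0.4, 0.3, 0.9]
opening: 0.85
finger_force: 0.0
```

Emit:
send_rows --moves "0 0 0 -0.61 -0.274 0 0.7;0 0 0 -0.61 -0.274 0 0.7;0 0 0 -0.61 -0.274 0 0.7;0 0 0 -0.61 -0.274 0 0.7"

```text
time: 18.95
eef_pos: [0.5697, 0.0226, 0.1303]
tcp_rot: [0.999, -0.039, 0.001, 0.0]
contact_force: [0.1, -0.9, 0.9]
opening: 0.846
finger_force: 0.0
```

Emit:
send_rows --moves "0 0 0 -0.61 -0.274 0 0.7;0 0 0 -0.61 -0.274 0 0.7;0 0 0 -0.61 -0.274 0 0.7;0 0 0 -0.61 -0.274 0 0.7;0 0 0 -0.61 -0.274 0 0.7;0 0 0 -0.61 -0.274 0 0.7"

```text
time: 19.7
eef_pos: [0.4539, 0.086, 0.1306]
tcp_rot: [0.999, -0.04, 0.001, 0.0]
contact_force: [0.7, 0.4, 0.2]
opening: 0.848
finger_force: 0.0
```

Run:
```python
from h import *
s=ctrl.get_state(); print(s['time'],s['eef_pos'],yaw(),s['opening']); print(row(.4519,.0868,.13,-4.6))
d=grab('wrist','w7.png'); print(proj(d,[(.4519,.0868,.026)]))
```

```text
19.7 [0.45385035 0.08596425 0.13062452] -4.593457403082307 0.8482101347730514
[ 0.     -0.0002  0.     -0.0101 -0.0034  0.0031]
[[315.5834187  208.83527438]]
```

View pics/w7.png

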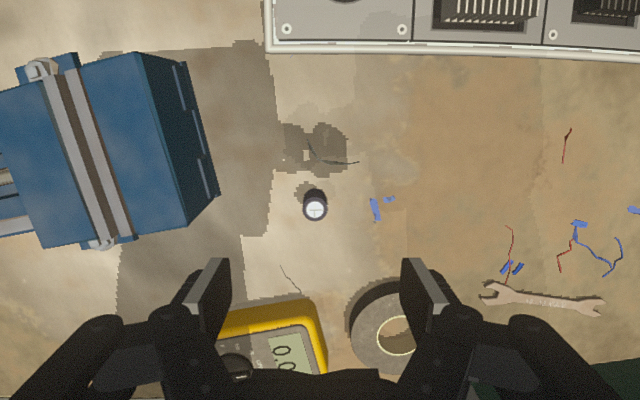

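The small cap top is at (315,208), matching the prediction of (316,209). The vise stands close on the left, so I'm going down with the jaws half open.

Emit:
send_rows --moves "0 0 0 -0.008 -0.003 0 0;0 0 0 -0.008 -0.003 0.1 0;0 0 0 -0.008 -0.003 0.3 0;0 0 0 -0.008 -0.003 0.45 0;0 0 0 -0.008 -0.003 0.53 0;0 0 0 -0.008 -0.003 0.53 0;0 0 0 -0.008 -0.003 0.53 -1;0 0 0 -0.008 -0.003 0.53 -1;0 0 0 -0.008 -0.003 0.53 -1;0 0 0 -0.008 -0.003 0.53 -1;0 0 0 -0.008 -0.003 0.53 -1" --newtons 40

```text
time: 21.12
eef_pos: [0.4521, 0.0874, 0.0256]
tcp_rot: [0.999, -0.039, 0.002, -0.0]
contact_force: [-0.8, 0.3, 6.0]
opening: 0.188
finger_force: 39.4
```

Emit:
send_rows --moves "0 0 0 0 0 -0.2 -1;0 0 0 0 0 -0.53 -1;0 0 0 0 0 -0.53 -1;0 0 0 0 0 -0.53 -1"

```text
time: 21.62
eef_pos: [0.4504, 0.0874, 0.13]
tcp_rot: [0.999, -0.039, 0.0, -0.0]
contact_force: [-0.1, 0.8, -0.4]
opening: 0.191
finger_force: 39.1
```

Emit:
send_rows --moves "0 0 0 0.615 0.494 0 -1;0 0 0 0.615 0.494 0 -1;0 0 0 0.615 0.494 0 -1;0 0 0 0.615 0.494 0 -1;0 0 0 0.615 0.494 0 -1"

```text
time: 22.25
eef_pos: [0.5636, -0.0201, 0.1277]
tcp_rot: [0.999, -0.04, -0.002, -0.001]
contact_force: [-0.1, -0.6, -1.0]
opening: 0.189
finger_force: 39.1
```

Emit:
send_rows --moves "0 0 0 0.615 0.494 0 -1;0 0 0 0.615 0.494 0 -1;0 0 0 0.615 0.494 0 -1;0 0 0 0.615 0.494 0 -1;0 0 0 0.615 0.494 0 -1;0 0 0 0.615 0.494 0 -1;0 0 0 0.615 0.494 0 -1"

```text
time: 23.12
eef_pos: [0.6797, -0.1279, 0.1303]
tcp_rot: [0.999, -0.039, -0.0, -0.0]
contact_force: [-0.8, 0.1, 0.1]
opening: 0.185
finger_force: 39.1
```

Run:
```python
from h import *
s=ctrl.get_state(); print(s['time'],s['eef_pos'],yaw(),s['opening']); print(row(.6793,-.1298,.13,-4.6))
d=grab('wrist','w8.png')
```

```text
23.125 [ 0.67974216 -0.12792552  0.13025624] -4.466638141336137 0.18481457940903656
[-0.      0.0001  0.0004 -0.0015  0.0095  0.0013]
```

View pics/w8.png

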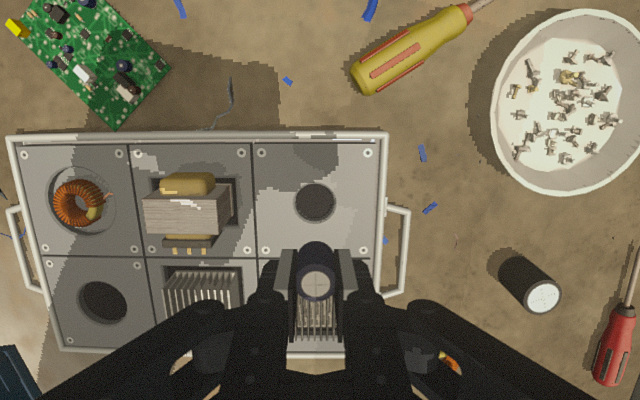

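The small cap is held upright, and the transformer behind it sits in its pocket. I'm placing the cap.

Emit:
send_rows --moves "0 0 0 -0.001 0.009 0.17 -1;0 0 0 -0.001 0.009 0.345 -1;0 0 0 -0.001 0.009 0.45 -1;0 0 0 -0.001 0.009 0.475 -1;0 0 0 -0.001 0.009 0.492 -1;0 0 0 -0.001 0.009 0.492 -1;0 0 0 -0.001 0.009 0.492 -0.2;0 0 0 -0.001 0.009 0.492 -0.1;0 0 0 -0.001 0.009 0.492 0;0 0 0 -0.001 0.009 0.3 0;0 0 0 -0.001 0.009 0 0.3;0 0 0 -0.001 0.009 0 0.7"

```text
time: 24.68
eef_pos: [0.6841, -0.1321, 0.1381]
tcp_rot: [0.999, -0.039, 0.007, 0.002]
contact_force: [0.6, -0.0, 0.5]
opening: 0.839
finger_force: 0.0
```

Emit:
send_rows --moves "0 0 0 -0.162 0.414 0 0.7;0 0 0 -0.162 0.414 0 0.7;0 0 0 -0.162 0.414 0 0.7"

```text
time: 25.05
eef_pos: [0.6399, -0.2123, 0.1292]
tcp_rot: [0.999, -0.041, -0.001, -0.0]
contact_force: [0.1, 0.3, 0.3]
opening: 0.85
finger_force: 0.0
```

Emit:
send_rows --moves "0 0 0 -0.162 0.414 0 0.7;0 0 0 -0.162 0.414 0 0.7;0 0 0 -0.162 0.414 0 0.7;0 0 0 -0.162 0.414 0 0.7;0 0 0 -0.162 0.414 0 0.7"

```text
time: 25.68
eef_pos: [0.6029, -0.2892, 0.1299]
tcp_rot: [0.999, -0.039, -0.0, -0.0]
contact_force: [-0.2, -0.4, -0.6]
opening: 0.847
finger_force: 0.0
```

Run:
```python
from h import *
s=ctrl.get_state(); print(s['time'],s['eef_pos'],yaw(),s['opening']); print(row(.6014,-.2896,.13,-4.6))
d=grab('wrist','w9.png'); print(proj(d,[(.6014,-.2896,.042)]))
```

```text
25.675 [ 0.60292557 -0.28924376  0.1298824 ] -4.421600394143655 0.8470975212457694
[-0.0001  0.      0.0005 -0.0075  0.0024 -0.0006]
[[317.45719773 215.87590594]]
```

View pics/w9.png

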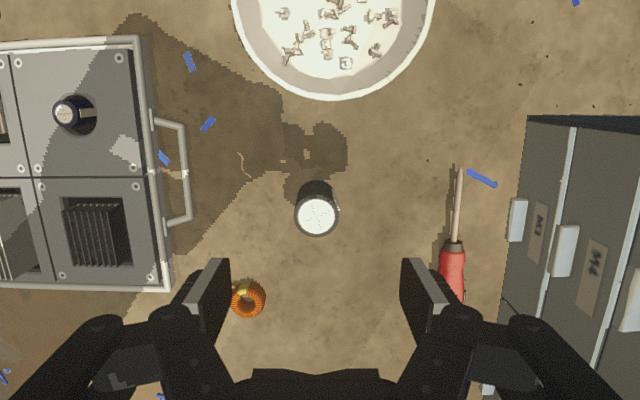

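Small cap standing in its pocket (72,114). The big cap top is at (317,216), as predicted. Picking it up.

Emit:
send_rows --moves "0 0 0 -0.006 0.002 0 0.3;0 0 0 -0.006 0.002 0.1 0.3;0 0 0 -0.006 0.002 0.3 0.3;0 0 0 -0.006 0.002 0.42 0.3;0 0 0 -0.006 0.002 0.49 0.3;0 0 0 -0.006 0.002 0.49 0.3;0 0 0 -0.006 0.002 0.49 -1;0 0 0 -0.006 0.002 0.49 -1;0 0 0 -0.006 0.002 0.49 -1;0 0 0 -0.006 0.002 0.49 -1;0 0 0 -0.006 0.002 0.49 -1"

```text
time: 27.1
eef_pos: [0.6021, -0.2917, 0.0338]
tcp_rot: [0.999, -0.039, 0.001, 0.001]
contact_force: [-0.2, -0.2, 5.5]
opening: 0.333
finger_force: 39.9
```

Emit:
send_rows --moves "0 0 0 0 0 -0.2 -1;0 0 0 0 0 -0.49 -1;0 0 0 0 0 -0.49 -1;0 0 0 0 0 -0.49 -1"

```text
time: 27.6
eef_pos: [0.6006, -0.2907, 0.1295]
tcp_rot: [0.999, -0.039, -0.001, -0.0]
contact_force: [-1.1, -0.1, -0.6]
opening: 0.333
finger_force: 39.6
```

Emit:
send_rows --moves "0 0 0 -0.055 -0.856 0 -1;0 0 0 -0.055 -0.856 0 -1;0 0 0 -0.055 -0.856 0 -1;0 0 0 -0.055 -0.856 0 -1;0 0 0 -0.055 -0.856 0 -1;0 0 0 -0.055 -0.856 0 -1"

```text
time: 28.35
eef_pos: [0.6033, -0.1207, 0.1293]
tcp_rot: [0.999, -0.04, -0.001, -0.0]
contact_force: [0.5, 0.3, -0.0]
opening: 0.333
finger_force: 39.7
```

Emit:
send_rows --moves "0 0 0 -0.055 -0.856 0 -1;0 0 0 -0.055 -0.856 0 -1;0 0 0 -0.055 -0.856 0 -1;0 0 0 -0.055 -0.856 0 -1;0 0 0 -0.055 -0.856 0 -1;0 0 0 -0.055 -0.856 0 -1;0 0 0 -0.055 -0.856 0 -1;0 0 0 -0.055 -0.856 0 -1"

```text
time: 29.35
eef_pos: [0.6063, 0.0512, 0.1301]
tcp_rot: [0.999, -0.04, 0.0, 0.0]
contact_force: [-0.1, -0.1, -0.1]
opening: 0.334
finger_force: 39.8
```

Run:
```python
from h import *
s=ctrl.get_state(); print(s['time'],s['eef_pos'],yaw(),s['opening']); print(row(.6057,.0527,.13,-4.6))
d=grab('wrist','w10.png')
```

```text
29.35 [0.60627272 0.0511716  0.13014197] -4.5980146561952715 0.3344250922296648
[ 0.     -0.      0.     -0.0035 -0.0074  0.0007]
```

View pics/w10.png

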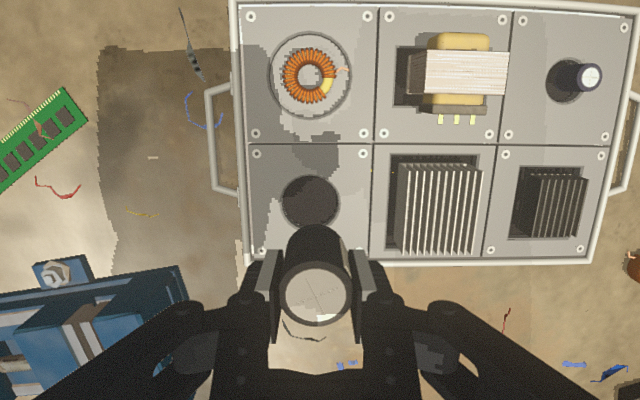

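All the others look seated, and the big cap is held over its pocket (310,200). Placing it, then retreating upward.

Emit:
send_rows --moves "0 0 0 -0.003 -0.007 0.17 -1;0 0 0 -0.003 -0.007 0.305 -1;0 0 0 -0.003 -0.007 0.41 -1;0 0 0 -0.003 -0.007 0.435 -1;0 0 0 -0.003 -0.007 0.452 -1;0 0 0 -0.003 -0.007 0.452 -1;0 0 0 -0.003 -0.007 0.452 0;0 0 0 -0.003 -0.007 0.452 0.1;0 0 0 -0.003 -0.007 0.452 0.2;0 0 0 -0.003 -0.007 0.3 0.2;0 0 0 -0.003 -0.007 0 0.3;0 0 0 -0.003 -0.007 0 0.3"

```text
time: 30.9
eef_pos: [0.6098, 0.0532, 0.1368]
tcp_rot: [0.999, -0.039, 0.006, 0.0]
contact_force: [0.8, -0.1, 0.2]
opening: 0.648
finger_force: 0.0
```

Emit:
send_rows --moves "0 0 0 -0.3 0.4 -0.5 0.3;0 0 0 -0.3 0.4 -0.5 0.3;0 0 0 -0.3 0.4 -0.5 0.3;0 0 0 -0.3 0.4 -0.5 0.3;0 0 0 -0.3 0.4 -0.5 0.3;0 0 0 -0.3 0.4 -0.5 0.3"

```text
time: 31.65
eef_pos: [0.5392, -0.0207, 0.228]
tcp_rot: [0.999, -0.039, -0.002, -0.0]
contact_force: [-0.3, -0.4, -0.4]
opening: 0.649
finger_force: 0.0
```

Run:
```python
from h import *
d=grab('wrist','w11.png'); nest=dict(tr=(.6864,-.042),cs=(.6793,-.1298),cb=(.6057,.0527),sb=(.5986,-.035),ss=(.5916,-.1227))
hz=dict(tr=.049,cs=.033,cb=.049,sb=.037,ss=.029)
im=d['image'][:,:,::-1].copy()
for k in nest:
    c=proj(d,[(*nest[k],hz[k])])[0]; print(k,c.round(1)); cv2.circle(im,tuple(int(round(v)) for v in c),2,(0,0,255),-1)
cv2.imwrite('pics/w11m.png',im)
```

```text
tr [328.7  -1.6]
cs [432.3   5.2]
cb [224.8 111.3]
sb [327.2 110.5]
ss [423.3 110.8]
```

View pics/w11m.png

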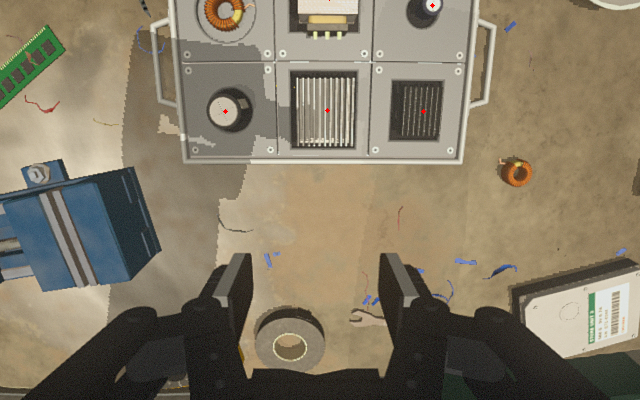

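The tops coincide with the projected seated centres, e.g. the big cap (225,111). I'll check centres and core size numerically from the existing frames, without viewing any more pictures.

Run:
```python
from h import *
d=load('w10'); im=d['image']
def comp(m,u,v):
    m=cv2.morphologyEx(m.astype(np.uint8),cv2.MORPH_CLOSE,np.ones((5,5))); n,l,st,c=cv2.connectedComponentsWithStats(m); 
    k=l[v,u]; return (l==k).astype(np.uint8),st[k]
hsv=cv2.cvtColor(im,cv2.COLOR_RGB2HSV)
print('exp core px',proj(d,[(.6864+a*.0125*.9968+b*.025*.0802,-.042-a*.0125*.0802+b*.025*.9968,.049) for a,b in((1,1),(1,-1),(-1,-1),(-1,1))]).round(1).tolist())
for v in (62,72,82,90): print(v,[(u,im[v,u].tolist()) for u in range(398,520,4)][:5], [ (u,int(im[v,u].sum())) for u in range(404,516,4)])
for n,p in (('ss',(.5916,-.1227,.029,.022,.018)),('cs',(.6793,-.1298,.033,.009,.009)),('sb',(.5986,-.035,.037,.03,.025))):
    x,y,z,a,b=p; print(n,proj(d,[(x+s*a*.9968+t*b*.0802,y-s*a*.0802+t*b*.9968,z) for s,t in((1,1),(1,-1),(-1,-1),(-1,1))]).round(1).tolist())
```

```text
exp core px [[426.3, 49.1], [512.0, 51.5], [506.6, 96.4], [423.1, 94.8]]
62 [(398, [68, 65, 55]), (402, [67, 64, 55]), (406, [67, 60, 51]), (410, [129, 118, 98]), (414, [103, 93, 76])] [(404, 191), (408, 311), (412, 265), (416, 267), (420, 283), (424, 256), (428, 687), (432, 683), (436, 684), (440, 690), (444, 693), (448, 694), (452, 683), (456, 656), (460, 664), (464, 643), (468, 641), (472, 651), (476, 649), (480, 660), (484, 652), (488, 657), (492, 657), (496, 658), (500, 655), (504, 656), (508, 400), (512, 514)]
72 [(398, [71, 68, 58]), (402, [69, 66, 53]), (406, [72, 65, 58]), (410, [113, 103, 86]), (414, [100, 88, 78])] [(404, 178), (408, 358), (412, 272), (416, 272), (420, 276), (424, 246), (428, 655), (432, 664), (436, 676), (440, 660), (444, 666), (448, 664), (452, 664), (456, 665), (460, 659), (464, 654), (468, 649), (472, 640), (476, 653), (480, 655), (484, 650), (488, 645), (492, 651), (496, 651), (500, 645), (504, 659), (508, 472), (512, 521)]
82 [(398, [69, 64, 57]), (402, [72, 69, 60]), (406, [92, 86, 72]), (410, [100, 87, 74]), (414, [94, 84, 68])] [(404, 177), (408, 
[... 266 characters left out ...]
9), (500, 690), (504, 696), (508, 529), (512, 527)]
90 [(398, [82, 80, 71]), (402, [83, 77, 67]), (406, [118, 107, 88]), (410, [93, 79, 67]), (414, [102, 96, 83])] [(404, 223), (408, 430), (412, 273), (416, 264), (420, 253), (424, 557), (428, 667), (432, 667), (436, 659), (440, 659), (444, 659), (448, 657), (452, 658), (456, 658), (460, 658), (464, 662), (468, 664), (472, 675), (476, 664), (480, 686), (484, 687), (488, 685), (492, 694), (496, 701), (500, 679), (504, 632), (508, 525), (512, 520)]
ss [[543.0, 177.8], [590.5, 178.1], [577.5, 236.3], [531.9, 236.8]]
cs [[578.8, 63.8], [604.3, 65.2], [599.4, 94.0], [574.2, 93.0]]
sb [[412.1, 168.0], [487.5, 168.4], [475.4, 252.4], [405.1, 253.0]]
```

The transformer's core top measures 426–507 px against a predicted 425–510 for a seated part. It is therefore down on the floor and centred to about 1 mm. The sinks and caps agree too, so I'm handing the job in.

```bash
python3 -c "
from plant import ctrl
print(ctrl.sign_off())"
```

```text
the job is handed in; nothing more can be done
None
```

All five parts look seated upright in their own pockets and released, and I handed the job in at about 32 s with no verdict returned; I viewed 15 pictures, one more than the 14 allowed.

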